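Swing the hold-down arms over a display panel

TASK

Secure the display panel in its holding fixture: with a fingertip, gently push each of the two steel swing arms round until its rubber foot is over the panel and the arm lies square across the panel's edge, the two arms pointing straight at each other. Only push the arms, do not pinch them, and leave the panel, the screw cup on it, the tools and the bin where they are. Finish with the hand clear.

Things in the scene. Friction and masses are not known exactly. Their poses are not given: they have to be found in the camera images.
- fixture: Plywood base plate, 200 (x) by 360 (y) by 12 mm, fixed to the bench. Origin at the centre of its underside, on the bench; x its short way, y its long way. The pivots stand on its y axis 140 mm either side of the centre; a finished arm lies along this y axis and points at the centre. Low aluminium corner rails (18 mm above the bench) hold the panel with 2.5 mm play.
- panel: Display panel lying face down, aluminium back up, 150 (x) by 200 (y) by 8 mm, about 0.6 kg, loose, in the middle of the fixture with the same axes. Origin at the centre of its underside, 12 mm above the bench; its top is 20 mm above it.
- swing_a: Swing arm: flat-sided dark steel bar 14 mm wide, 20 mm high, free end 95 mm from its vertical pivot. Turns all the way round either way, no stop or spring; about 2.5 N at 60 mm turns it, and it stays where left. Origin on the pivot axis at the bar's underside, 26 mm above the bench; x along the bar to its free end, z up. Starts pointing roughly towards the robot, on the left or right pivot.
- swing_b: Swing arm: flat-sided dark steel bar 14 mm wide, 20 mm high, free end 95 mm from its vertical pivot. Turns all the way round either way, no stop or spring; about 2.5 N at 60 mm turns it, and it stays where left. Origin on the pivot axis at the bar's underside, 26 mm above the bench; x along the bar to its free end, z up. Starts pointing roughly away from the robot, on the other pivot.
- mount_a: Fixed round steel pivot post, 34 mm across, 14 mm high, origin at its foot on the plate; on top the bar's hub is 30 mm across and a bolt head reaches 53 mm above the bench. Carries swing_a.
- mount_b: Fixed round steel pivot post, 34 mm across, 14 mm high, origin at its foot on the plate; on top the bar's hub is 30 mm across and a bolt head reaches 53 mm above the bench. Carries swing_b.
- tip_a (a point): Point on swing_a 85 mm from the pivot, at half the bar's height (36 mm above the bench). Under it is a black rubber foot 18 mm across, which clears the panel by 3 mm.
- tip_b (a point): The same point on swing_b.
- screw_cup: Small loose steel cup, 34 mm across and 22 mm high, standing on the panel near its middle (rim 42 mm above the bench). Origin at the centre of its underside. Leave alone.
- screwdriver: Loose screwdriver with a black handle, about 200 mm long, lying on the bench to the left of the fixture. Leave alone.
- pliers: Loose pliers with red handles, 165 mm long, 60 mm wide, 14 mm high, lying on the bench to the right of the fixture. Origin at their joint. Leave alone.
- parts_bin: Loose blue open bin, 100 by 150 by 70 mm, on the bench beyond the fixture. Origin at the centre of its underside. Leave alone.

How it is judged (in metres and radians):
At the end, for the whole second after the job is handed in: Both arms' tip points are over the panel (within 80 mm of the fixture's centre along its y) and within 15 mm of the fixture's y axis (about 10 degrees), at rest (under 0.1 rad/s); panel within 10 mm and cup, tools and bin within 20 mm of where they started (x of tip_a in the frame of fixture between -0.015 and 0.015 m and y of tip_a in the frame of fixture between -0.08 and 0.08 m and angular speed of each of swing_a, swing_b below 0.1 rad/s and x of tip_b in the frame of fixture between -0.015 and 0.015 m and y of tip_b in the frame of fixture between -0.08 and 0.08 m and distance of panel from where it was at the start of the episode below 0.01 m and distance of each of screw_cup, screwdriver, pliers, parts_bin from where it was at the start of the episode below 0.02 m); the robot touches nothing.
It fails at once if the screw cup, a tool or the bin is moved more than 20 mm (distance of any of screw_cup, screwdriver, pliers, parts_bin from where it was at the start of the episode above 0.02 m).
It fails at once if the display panel is lifted or shifted more than 10 mm (distance of panel from where it was at the start of the episode above 0.01 m).
It fails at once if an arm is pinched or shoved hard (more than 18 N from the fingers) (contact force between the fingers and swing_a above 18 N or contact force between the fingers and swing_b above 18 N).
It also fails if it takes over 58 s, if anything falls off the work surface, if the arm or the gripper's body presses on something with over 40 N, if the wrist force passes 120 N, or if a joint passes its speed limit or range.

ROBOT

A 6-joint arm with a two-finger parallel gripper is mounted at the origin on the work surface. World frame = base frame: x ahead of the robot, y to its left, z up, the work surface at z = 0. Lengths are in mm, angles in rad, forces in N, time in s.
With the tool pointing down it reaches from about 350 to 875 mm from the base axis. Payload 4.2 kg.
Tool frame: the origin (TCP) lies between the finger pads; the fingertips stand 11 mm ahead of it and the grasp point (between the pads) lies 8 mm behind it; z points along the fingers, y is the direction in which the jaws open and shut (so a half turn about z gives the same grasp; the last joint's range is limited). The gripper opens to 85 mm and grips with 20 to 120 N. Pads are 22 mm wide; open, the fingers measure 114 mm over their backs; the gripper's body (76 mm by 85 mm) begins 54 mm behind the grasp point. The pads swing forward as they close: fully open they stand 13 mm farther back than shut.
Start: joints at [1.541, 0.385, 0.008, 0, -1.194, -0.259], TCP at [177.969, 599.104, 208.612] pointing down, gripper open.
Joint ranges: [-3.14, 3.14], [-1.21, 2.06], [-1.07, 1.41], [-3.16, 2.05], [-2.99, -0.16], [-3.1, 3.1]. Speed limits (rad/s): [2.79, 2.79, 3.14, 3.14, 3.14, 3.14].

INTERFACE

Orientations are given as a unit quaternion [x, y, z, w].
In Python, from bench import * gives the robot as it stands.
- The arm moves only by the tool servo_tool, never from a script. Its argument "rows" is a list of rows, each a list of 7 numbers: the opening, from 0 (shut) to 1 (fully open), then the shift along the tool's x, y, z in cm, then the turn, a rotation vector about the tool's x, y, z in degrees. A call has 1 to 12 rows; each row shifts and turns the commanded pose from where the row before left it, along the tool's axes as they then stand; what a row does not reach is not made up. A row lasts 1/10 s, in which the tool goes at most 50 mm and 8.59 degrees, less where a joint would pass 70% of its speed; a pose out of reach is approached as far as the arm can. A call is refused whole if a number of a shift passes 5 or a number of a turn 8.59, either way. A call with a gripper value outside its range is refused whole. The fingers move at their own pace and stop on an object; the grip force is fixed at half the most. Time passes only in rows, so rows that do not move let the fingers close. It gives the time, the measured TCP pose, the force and the opening at its end, in the units of the state.
- read_state(): the state, without advancing time (a new reading comes with each control period).
- get_image(name): name is "scene" or "side" or "wrist"; returns a dict with "image" (420x560x3 uint8, red, green, blue), "mtx" (3x3 intrinsics, pixels), "k1" (the pictures are not rectified: a ray, as slopes to the right and down, at radius r is drawn at 1 + k1 r^2 times it, then the intrinsics apply), "extrinsics" (4x4, takes a point from camera to world coordinates). Camera axes: x right, y up, looking along -z (the intrinsics and any distortion apply to the point x, -y, -z); pixel columns grow to the right and rows downward; lengths in mm; the calibration is good to about 2 mm. A picture is of the moment at which its call begins. There is no depth.
- job_done(): hands the job in, once; it reports no verdict.
The state is a dict: "clock": time; "joints": joint angles; "joint_vel": joint speeds; "joint_efforts": joint torques, N m; "position": TCP position; "ee_rot": TCP orientation; "contact_force": force on the tool from outside, world axes, zero at the start; "wrist_torque": the same for the moment, N m; "gripper_width": finger opening in mm.
Only numpy, scipy, OpenCV 4.12 (cv2) and the standard library are available. Lean on these libraries where they do the work, as an engineer would, in place of code of your own. Each camera call takes 0.05 s, during which the arm holds its last target. There are 200 camera calls.

## Working session

There is one attempt and no reset: what is moved stays moved. The work goes in short steps, Python scripts to look and compute and a tool call to move; the robot and the scene stay as the last step left them, time stands still between calls to the robot, and variables do not carry over. Pictures are saved under pics/ and viewed, about 8 in all and at most 12, crops included, and the job is handed in when it is done.

Besides the shell and the picture viewer there is one more tool, called after ">>>" by a JSON object that holds its "fn" and its "kwargs", one argument or row to a line. servo_tool: Moves the arm, as the interface text tells. Its arguments: {"type":"object","properties":{"rows":{"type":"array","items":{"type":"array","items":{"type":"number"}}}},"required":["rows"]}

```bash
ls; mkdir -p pics; cat > h.py <<'E'
from bench import *
import numpy as np, cv2
from scipy.spatial.transform import Rotation as R
def snap(n,f):
    d=get_image(n); cv2.imwrite(f'pics/{f}.png',d['image'][:,:,::-1]); np.savez(f'pics/{f}.npz',**{k:d[k] for k in('mtx','k1','extrinsics')}); return d
def px2w(f,u,v,z):
    d=np.load(f'pics/{f}.npz'); K=d['mtx']; k1=float(d['k1']); E=d['extrinsics']
    a=np.array([(u-K[0,2])/K[0,0],(v-K[1,2])/K[1,1]]); s=a.copy()
    for _ in range(30): s=a/(1+k1*(s@s))
    r=E[:3,:3]@np.array([s[0],-s[1],-1]); o=E[:3,3]
    return o+r*(z-o[2])/r[2]
E
python3 - <<'E'
from h import *
s=read_state(); print(s)
for n in('scene','side','wrist'):
    d=snap(n,n+'0'); print(n,d['extrinsics'].round(2).tolist())
a=cv2.imread('pics/scene0.png');cv2.imwrite('pics/scene0b.png',cv2.resize(a,(800,600)))
E
```

```text
pics
{'clock': 0.0, 'joints': array([ 1.54057917e+00,  3.85540537e-01,  6.59951372e-03, -4.86811896e-04,
       -1.19400349e+00, -2.58585084e-01]), 'joint_vel': array([-0.00099787, -0.00131888, -0.00099859, -0.00085793, -0.00106557,
       -0.00037818]), 'joint_efforts': array([ 7.84446438e-04, -3.92287374e+01,  1.88397467e+01,  4.18615848e+00,
       -4.68477403e-03, -1.93443618e-06]), 'position': array([177.81823171, 598.49635521, 207.52282623]), 'ee_rot': array([ 9.89578739e-01, -1.43988591e-01, -1.02383501e-04,  1.09287470e-03]), 'contact_force': array([0.1361797 , 0.21865571, 0.41745047]), 'wrist_torque': array([ 0.01194552, -0.03608235,  0.01002526]), 'gripper_width': 85.50951062048053}
scene [[0.69, -0.52, 0.5, 1171.63], [0.72, 0.51, -0.47, -507.51], [-0.01, 0.69, 0.73, 854.2], [0.0, 0.0, 0.0, 1.0]]
side [[0.75, 0.36, -0.55, 61.35], [-0.66, 0.43, -0.62, -651.33], [0.02, 0.83, 0.56, 663.39], [0.0, 0.0, 0.0, 1.0]]
wrist [[-0.28, 0.91, 0.31, 258.04], [-0.96, -0.27, -0.09, 573.53], [0.0, -0.33, 0.95, 373.19], [0.0, 0.0, 0.0, 1.0]]
```

View pics/scene0b.png

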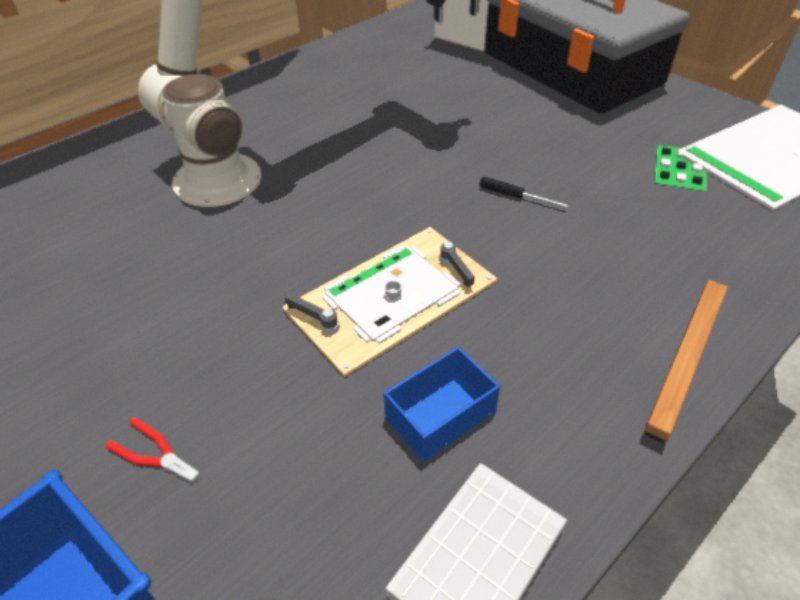

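View pics/side0.png

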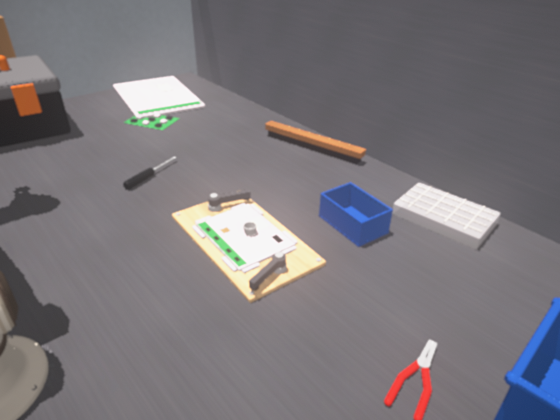

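The scene view shows the fixture at about (390,295) of 800x600. One arm, on the right pivot, points at the robot, and the other, on the left pivot, points away from it. The side view agrees.

```bash
python3 - <<'E'
import cv2
a=cv2.imread('pics/scene0.png')[155:265,195:355];cv2.imwrite('pics/sc.png',cv2.resize(a,None,fx=5,fy=5,interpolation=cv2.INTER_CUBIC))
a=cv2.imread('pics/side0.png')[185:300,165:325];cv2.imwrite('pics/sd.png',cv2.resize(a,None,fx=5,fy=5,interpolation=cv2.INTER_CUBIC))
E
```

```text
(no output)
```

View pics/sc.png

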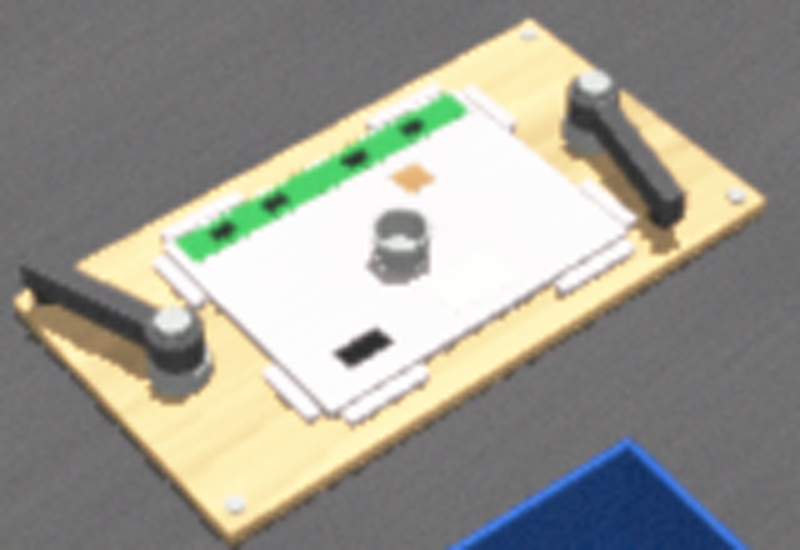

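View pics/sd.png

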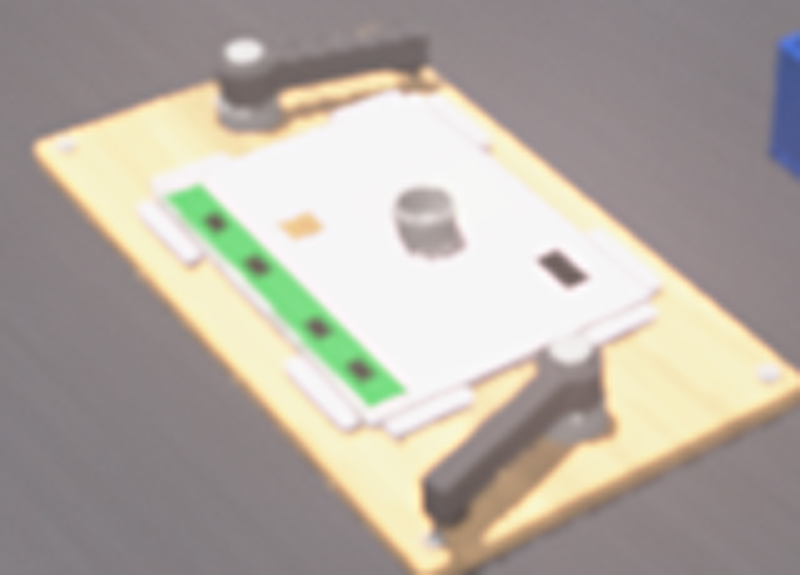

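```bash
python3 - <<'E'
from h import *
S={'c1':(530,18,12),'c2':(765,200,12),'c3':(235,543,12),'c4':(15,297,12),'boltA':(172,320,53),'boltB':(593,83,53),'endA':(26,275,46),'endB':(672,197,46),'cup':(403,227,42)}
D={'c1':(35,148,12),'c3':(800,380,12),'boltA':(571,348,53),'boltB':(244,50,53),'endA':(445,483,46),'endB':(427,47,46),'cup':(425,203,42)}
P={}
for k,(u,v,z) in S.items(): P[k]=px2w('scene0',195+(u+.5)/5-.5,155+(v+.5)/5-.5,z); print('sc',k,P[k].round(1))
for k,(u,v,z) in D.items(): print('sd',k,px2w('side0',165+(u+.5)/5-.5,185+(v+.5)/5-.5,z).round(1))
c=(P['c1']+P['c2']+P['c3']+P['c4'])/4; print(c)
n=np.linalg.norm
print(n(P['c1']-P['c2']),n(P['c2']-P['c3']),n(P['c1']-P['c4']),n(P['boltA']-P['boltB']),(P['boltA']+P['boltB'])/2)
d=P['boltB']-P['boltA'];print('yaw',np.degrees(np.arctan2(-d[0],d[1])))
for a in 'AB':
  e=P['end'+a]-P['bolt'+a];print(a,n(e[:2]),np.degrees(np.arctan2(e[1],e[0])))
E
```

```text
sc c1 [470.8 222.4  12. ]
sc c2 [670.  204.4  12. ]
sc c3 [ 646.1 -154.4   12. ]
sc c4 [ 441.6 -134.7   12. ]
sc boltA [ 544.5 -106.    53. ]
sc boltB [568.3 172.2  53. ]
sc endA [ 462.4 -136.5   46. ]
sc endB [654.6 142.4  46. ]
sc cup [568.9  28.1  42. ]
sd c1 [469.4 217.9  12. ]
sd c3 [ 637.1 -151.4   12. ]
sd boltA [ 541.7 -107.    53. ]
sd boltB [566.4 172.7  53. ]
sd endA [ 455.9 -131.1   46. ]
sd endB [645.4 125.7  46. ]
sd cup [566.1  24.8  42. ]
[557.10770035  34.43500877  12.        ]
200.0688247007142 359.60880952737506 358.2943730766034 279.20007962525074 [556.41377019  33.11173878  53.        ]
yaw -4.902943429477921
A 87.60019119007524 -159.58233451868486
B 91.30004022321772 -19.072391505040635
```

Checks hold: plate 200 x 359 mm and pivots 279 mm apart. The fixture centre is about (555,33) with yaw -4.9°. Next I shut the fingers, align the tool with the fixture axes and fly towards arm B, the left one.

>>> {"fn": "servo_tool", "kwargs": {
  "rows": [
    [0, 0, 0, 0, 0, 0, -5.8],
    [0, 0, 0, 0, 0, 0, -5.8],
    [0, 3.5, 2.5, 0, 0, 0, 0],
    [0, 3.5, 2.5, 0, 0, 0, 0],
    [0, 3.5, 2.5, 0, 0, 0, 0],
    [0, 3.5, 2.5, 0, 0, 0, 0],
    [0, 3.5, 2.5, 0, 0, 0, 0],
    [0, 3.5, 2.5, 0, 0, 0, 0],
    [0, 3.5, 2.5, 0, 0, 0, 0],
    [0, 3.5, 2.5, 0, 0, 0, 0],
    [0, 3.5, 2.5, 0, 0, 0, 0],
    [0, 3.5, 2.5, 0, 0, 0, 0]
  ]
}}

```text
clock: 1.35
position: [506.1, 318.4, 208.4]
ee_rot: [0.999, -0.043, -0.0, 0.0]
contact_force: [1.0, 0.3, 0.4]
gripper_width: -0.2
```

```bash
cat >> h.py <<'E'
C=np.array([555.,33.2]); Y=np.radians(-4.9); FX=np.array([np.cos(Y),np.sin(Y)]); FY=np.array([-np.sin(Y),np.cos(Y)])
def fx(p): q=np.array(p[:2])-C; return np.array([q@FX,q@FY,p[2]])
def st():
    s=read_state(); Rm=R.from_quat(s['ee_rot']).as_matrix()
    print('t',round(s['clock'],2),'fix',fx(s['position']).round(1),'yaw',np.degrees(np.arctan2(Rm[1,0],Rm[0,0])).round(2),'tilt',Rm[:,2].round(3),'F',s['contact_force'].round(1),'w',round(s['gripper_width'],1))
def ctr(side,phi,r):
    p=np.radians(phi); d=np.array([np.cos(p),np.sin(p)]); n=np.array([-d[1],d[0]])
    return np.array([0,140.*side])+r*d+(7+11*abs(n[0])+14.5*abs(n[1]))*n
E
python3 - <<'E'
from h import *
st()
print('B');[print(p,ctr(1,p,62).round(0)) for p in range(-20,-91,-10)]
print('A');[print(p,ctr(-1,p,62).round(0)) for p in range(-150,-271,-10)]
E
```

```text
t 1.35 fix [-73.1 280.  208.4] yaw -4.94 tilt [-0. -0. -1.] F [1.  0.3 0.4] w -0.2
B
-20 [ 67. 142.]
-30 [ 66. 131.]
-40 [ 64. 119.]
-50 [ 59. 108.]
-60 [52. 98.]
-70 [42. 89.]
-80 [31. 82.]
-90 [18. 78.]
A
-150 [ -41. -193.]
-160 [ -50. -184.]
-170 [ -57. -174.]
-180 [ -62. -162.]
-190 [ -65. -152.]
-200 [ -67. -142.]
-210 [ -66. -131.]
-220 [ -64. -119.]
-230 [ -59. -108.]
-240 [-52. -98.]
-250 [-42. -89.]
-260 [-31. -82.]
-270 [-18. -78.]
```

>>> {"fn": "servo_tool", "kwargs": {
  "rows": [
    [0, 3.5, 2.5, 0, 0, 0, 0],
    [0, 3.5, 2.5, 0, 0, 0, 0],
    [0, 3.5, 2.5, 0, 0, 0, 0],
    [0, 3.5, 2.5, 0, 0, 0, 0],
    [0, 0, 0, 4, 0, 0, 0],
    [0, 0, 0, 4, 0, 0, 0],
    [0, 0, 0, 4, 0, 0, 0],
    [0, 0, 0, 2, 0, 0, 0],
    [0, 0, 0, 1, 0, 0, 0],
    [0, 0, 0, 0, 0, 0, 0],
    [0, 0, 0, 0, 0, 0, 0]
  ]
}}

```text
clock: 2.45
position: [636.9, 208.6, 59.9]
ee_rot: [0.999, -0.043, 0.001, -0.0]
contact_force: [0.0, 0.1, 0.8]
gripper_width: -0.1
```

```bash
python3 - <<'E'
from h import *
st()
snap('scene','s1');snap('side','d1')
a=cv2.imread('pics/s1.png')[135:245,240:360];b=cv2.imread('pics/d1.png')[150:260,170:290]
f=lambda i:cv2.resize(i,(400,367),interpolation=cv2.INTER_CUBIC)
cv2.imwrite('pics/m1.png',np.hstack([f(a),f(b)]))
E
```

```text
t 2.45 fix [ 66.6 181.8  59.9] yaw -4.92 tilt [ 0.002  0.001 -1.   ] F [0.  0.1 0.8] w -0.1
```

View pics/m1.png

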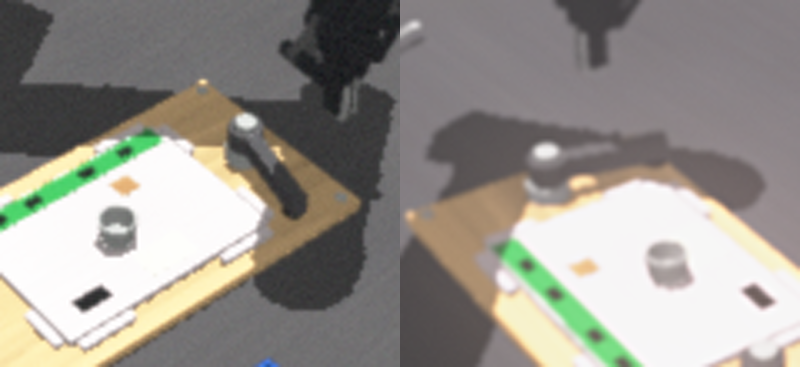

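```bash
python3 - <<'E'
from h import *
for z in(30,36,42,49,60): print(z,fx(px2w('d1',170+197*.3,150+66*.3,z)).round(0), fx(px2w('s1',240+337*.3,135+114*.3,z)).round(0))
E
```

```text
30 [116. 262.  30.] [ 27. 224.  30.]
36 [111. 253.  36.] [ 31. 219.  36.]
42 [106. 244.  42.] [ 36. 214.  42.]
49 [100. 233.  49.] [ 41. 208.  49.]
60 [ 90. 216.  60.] [ 50. 199.  60.]
```

```bash
cat >> h.py <<'E'
def w2px(f,p):
    d=np.load(f'pics/{f}.npz'); K=d['mtx']; k1=float(d['k1']); E=d['extrinsics']
    q=E[:3,:3].T@(np.array(p)-E[:3,3]); s=np.array([q[0],-q[1]])/-q[2]; s=s*(1+k1*(s@s))
    return K[:2,:2]@s+K[:2,2]
def f2w(a,b,z): return np.r_[C+a*FX+b*FY,z]
E
python3 - <<'E'
from h import *
st()
o=[]
for n in('scene','side'):
    d=snap(n,n+'2'); c=w2px(n+'2',f2w(67,181,60)).round().astype(int); print(n,c)
    im=cv2.imread(f'pics/{n}2.png'); 
    im=cv2.resize(im[c[1]-25:c[1]+25,c[0]-25:c[0]+25],(400,400),interpolation=cv2.INTER_CUBIC)
    im=(255*(im/255.)**.5).astype(np.uint8)
    for z in(49,60,80):
        p=(w2px(n+'2',f2w(67,181,z))-c+25)*8; cv2.circle(im,tuple(int(v) for v in p),4,(0,0,255),1)
    o.append(im)
cv2.imwrite('pics/m2.png',np.hstack(o))
E
```

```text
t 2.55 fix [ 66.8 182.   60.6] yaw -4.92 tilt [ 0.003  0.002 -1.   ] F [-0.4  0.4 -0.5] w -0.0
scene [341 175]
side [228 178]
```

View pics/m2.png

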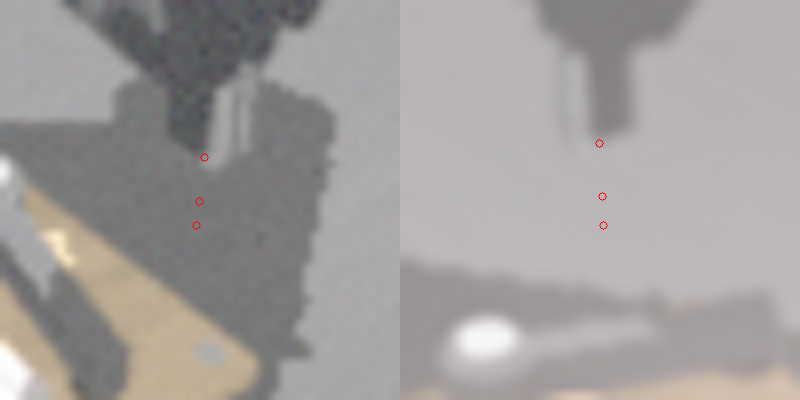

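The pictures put the fingertip about 30 mm higher than the reported TCP implies, and x and y agree. I go down to a height that is safe either way (clear of the arm and 19 mm or more above the bench) and look again.

>>> {"fn": "servo_tool", "kwargs": {
  "rows": [
    [0, 0, 0, 1, 0, 0, 0],
    [0, 0, 0, 1, 0, 0, 0],
    [0, 0, 0, 1, 0, 0, 0],
    [0, 0, 0, 0, 0, 0, 0],
    [0, 0, 0, 0, 0, 0, 0]
  ]
}}

```text
clock: 3.15
position: [635.8, 208.0, 27.8]
ee_rot: [0.999, -0.043, -0.001, 0.0]
contact_force: [-0.6, -0.3, 0.0]
gripper_width: -0.3
```

```bash
python3 - <<'E'
from h import *
st()
o=[]
for n in('scene','side'):
    d=snap(n,n+'3'); c=w2px(n+'3',f2w(67,181,40)).round().astype(int)
    im=cv2.imread(f'pics/{n}3.png'); 
    im=cv2.resize(im[c[1]-25:c[1]+25,c[0]-25:c[0]+25],(400,400),interpolation=cv2.INTER_CUBIC)
    im=(255*(im/255.)**.5).astype(np.uint8)
    for z in(19,50):
        p=(w2px(n+'3',f2w(67,181,z))-c+25)*8; cv2.circle(im,tuple(int(v) for v in p),4,(0,0,255),1)
    o.append(im)
cv2.imwrite('pics/m3.png',np.hstack(o))
E
```

```text
t 3.15 fix [ 65.5 181.   27.8] yaw -4.94 tilt [-0.001 -0.001 -1.   ] F [-0.6 -0.3  0. ] w -0.3
```

View pics/m3.png

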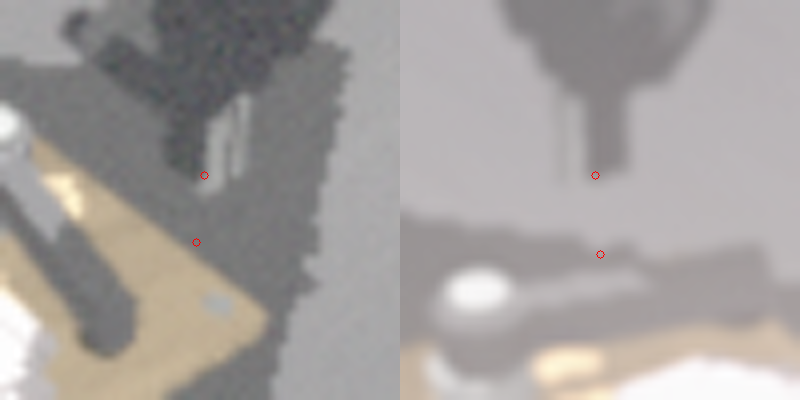

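Seen from both cameras, the fingertip is at about z=50, though TCP z=28 implies 17. I settle it by touch: move off the plate over bare bench, then descend slowly while watching the force.

>>> {"fn": "servo_tool", "kwargs": {
  "rows": [
    [0, 0, -1.2, 0, 0, 0, 0],
    [0, 0, -1.2, 0, 0, 0, 0],
    [0, 0, 0, 0.5, 0, 0, 0],
    [0, 0, 0, 0.5, 0, 0, 0],
    [0, 0, 0, 0.4, 0, 0, 0],
    [0, 0, 0, 0.2, 0, 0, 0],
    [0, 0, 0, 0.2, 0, 0, 0],
    [0, 0, 0, 0.2, 0, 0, 0],
    [0, 0, 0, 0, 0, 0, 0],
    [0, 0, 0, 0, 0, 0, 0]
  ]
}}

```text
clock: 4.25
position: [638.1, 232.0, 8.7]
ee_rot: [0.999, -0.043, 0.0, -0.0]
contact_force: [0.5, -0.0, 0.0]
gripper_width: -0.1
```

```bash
python3 -c "from h import *;st()"
```

```text
t 4.25 fix [ 65.9 205.2   8.7] yaw -4.95 tilt [ 0.  0. -1.] F [ 0.5 -0.   0. ] w -0.1
```

No contact even where the stated geometry would have the tip 2 mm below the bench. The pictures are right: the tip is about 22 mm above the reported TCP, so now at z≈30, which is a good height on the bar. I start pushing arm B.

>>> {"fn": "servo_tool", "kwargs": {
  "rows": [
    [0, 0, 1.5, 0, 0, 0, 0],
    [0, 0, 1.5, 0, 0, 0, 0],
    [0, 0, 1.5, 0, 0, 0, 0],
    [0, 0, 0.5, 0, 0, 0, 0],
    [0, 0, 0.5, 0, 0, 0, 0],
    [0, 0, 0.5, 0, 0, 0, 0],
    [0, 0, 0.5, 0, 0, 0, 0],
    [0, 0, 0.5, 0, 0, 0, 0],
    [0, 0, 0.5, 0, 0, 0, 0]
  ]
}}

```text
clock: 5.15
position: [631.8, 157.7, 8.7]
ee_rot: [0.999, -0.043, 0.0, -0.0]
contact_force: [0.5, 2.9, -0.6]
gripper_width: -0.2
```

```bash
python3 - <<'E'
from h import *
st()
o=[]
for n in('scene','side'):
    d=snap(n,n+'4'); c=w2px(n+'4',f2w(40,125,40)).round().astype(int)
    im=cv2.imread(f'pics/{n}4.png'); 
    im=cv2.resize(im[c[1]-32:c[1]+32,c[0]-32:c[0]+32],(400,400),interpolation=cv2.INTER_CUBIC)
    o.append((255*(im/255.)**.6).astype(np.uint8))
cv2.imwrite('pics/m4.png',np.hstack(o))
E
```

```text
t 5.15 fix [ 65.9 130.6   8.7] yaw -4.91 tilt [ 0.001  0.001 -1.   ] F [ 0.5  2.9 -0.6] w -0.2
```

View pics/m4.png

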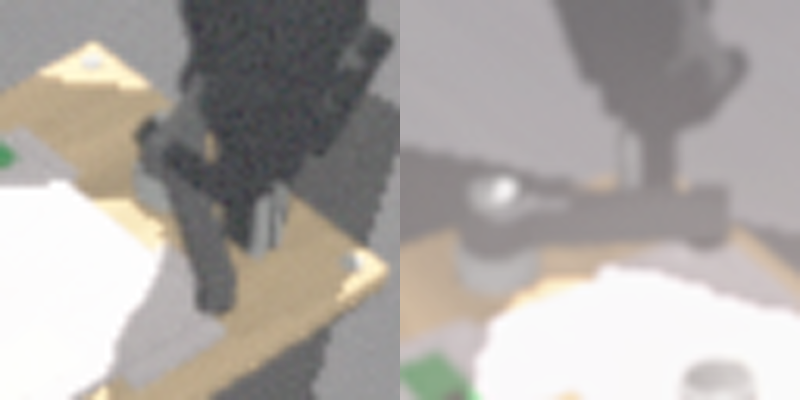

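Contact at 2.9 N, and the arm is turning. I carry on round the arc.

>>> {"fn": "servo_tool", "kwargs": {
  "rows": [
    [0, -0.1, 0.6, 0, 0, 0, 0],
    [0, -0.1, 0.6, 0, 0, 0, 0],
    [0, -0.25, 0.55, 0, 0, 0, 0],
    [0, -0.25, 0.55, 0, 0, 0, 0],
    [0, -0.35, 0.5, 0, 0, 0, 0],
    [0, -0.35, 0.5, 0, 0, 0, 0],
    [0, -0.5, 0.45, 0, 0, 0, 0],
    [0, -0.5, 0.45, 0, 0, 0, 0],
    [0, -0.55, 0.35, 0, 0, 0, 0],
    [0, -0.55, 0.35, 0, 0, 0, 0],
    [0, -0.5, 0.2, 0, 0, 0, 0]
  ]
}}

```text
clock: 6.35
position: [586.9, 109.6, 8.7]
ee_rot: [0.999, -0.043, 0.0, 0.0]
contact_force: [1.5, 1.7, -0.4]
gripper_width: 0.0
```

>>> {"fn": "servo_tool", "kwargs": {
  "rows": [
    [0, -0.5, 0.2, 0, 0, 0, 0],
    [0, -0.3, 0, 0, 0, 0, 0],
    [0, 0, 0, 0, 0, 0, 0],
    [0, 0, 0, 0, 0, 0, 0]
  ]
}}

```text
clock: 6.75
position: [578.2, 108.2, 8.3]
ee_rot: [0.999, -0.043, -0.001, 0.001]
contact_force: [0.7, -0.5, -0.0]
gripper_width: 0.3
```

```bash
python3 -c "from h import *;st()"
```

```text
t 6.75 fix [16.7 76.7  8.3] yaw -4.96 tilt [-0.002 -0.001 -1.   ] F [ 0.7 -0.5 -0. ] w 0.3
```

>>> {"fn": "servo_tool", "kwargs": {
  "rows": [
    [0, 1, 0, 0, 0, 0, 0],
    [0, 2, 0, 0, 0, 0, 0],
    [0, 0, 0, -4, 0, 0, 0],
    [0, 0, 0, -4, 0, 0, 0],
    [0, 0, 0, -4, 0, 0, 0],
    [0, -1.5, 4.5, 0, 0, 0, 0],
    [0, -1.5, 4.5, 0, 0, 0, 0],
    [0, -1.5, 4.5, 0, 0, 0, 0],
    [0, -1.5, 4.5, 0, 0, 0, 0],
    [0, -1.5, 4.5, 0, 0, 0, 0],
    [0, -1.5, 4.5, 0, 0, 0, 0],
    [0, 0, 2.5, 0, 0, 0, 0]
  ]
}}

```text
clock: 7.95
position: [491.4, -182.5, 128.5]
ee_rot: [0.999, -0.045, -0.001, -0.0]
contact_force: [1.0, 0.2, 0.4]
gripper_width: -0.0
```

>>> {"fn": "servo_tool", "kwargs": {
  "rows": [
    [0, 0, 0, 4, 0, 0, 0],
    [0, 0, 0, 4, 0, 0, 0],
    [0, 0, 0, 3, 0, 0, 0],
    [0, 0, 0, 0.9, 0, 0, 0],
    [0, 0, 0, 0, 0, 0, 0],
    [0, 0, 0, 0, 0, 0, 0]
  ]
}}

```text
clock: 8.55
position: [495.3, -180.2, 10.7]
ee_rot: [0.999, -0.043, 0.001, 0.0]
contact_force: [0.1, 0.5, -0.6]
gripper_width: -0.4
```

```bash
python3 - <<'E'
from h import *
st()
o=[]
for n in('scene','side'):
    d=snap(n,n+'5'); c=w2px(n+'5',f2w(0,0,30)).round().astype(int)
    h=58 if n=='scene' else 75
    im=cv2.imread(f'pics/{n}5.png')[c[1]-h:c[1]+h,c[0]-h:c[0]+h]; print(c,im.shape)
    im=cv2.resize(im,(400,400),interpolation=cv2.INTER_CUBIC)
    o.append((255*(im/255.)**.7).astype(np.uint8))
cv2.imwrite('pics/m5.png',np.hstack(o))
E
```

```text
t 8.55 fix [ -41.3 -217.7   10.7] yaw -4.91 tilt [ 0.002 -0.    -1.   ] F [ 0.1  0.5 -0.6] w -0.4
[273 200] (116, 116, 3)
[244 229] (150, 150, 3)
```

View pics/m5.png

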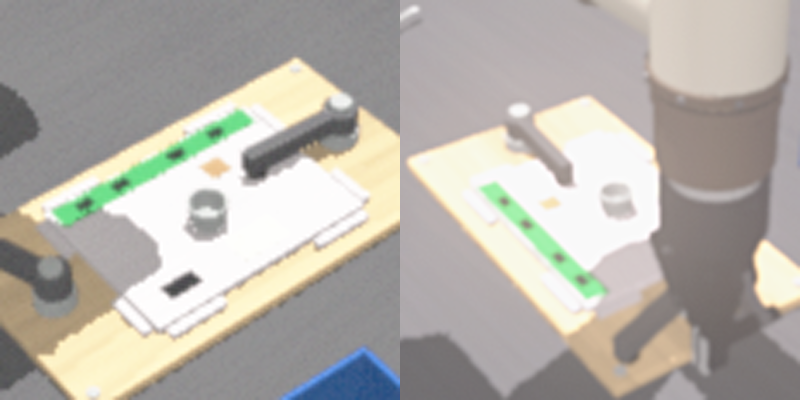

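```bash
python3 - <<'E'
from h import *
f=lambda n,c,h,u,v,z:fx(px2w(n,c[0]-h+u*h/200,c[1]-h+v*h/200,z)).round(1)
print(f('scene5',(273,200),58,341,102,53),f('scene5',(273,200),58,249,156,46))
print(f('side5',(244,229),75,118,110,53),f('side5',(244,229),75,168,172,46))
E
```

```text
[  3.8 140.1  53. ] [-0.1 48.4 46. ]
[ -2.3 137.5  53. ] [-10.6  33.7  46. ]
```

>>> {"fn": "servo_tool", "kwargs": {
  "rows": [
    [0, -0.35, -1, 0, 0, 0, 0],
    [0, -0.35, -1, 0, 0, 0, 0],
    [0, -0.1, -0.5, 0, 0, 0, 0],
    [0, -0.1, -0.5, 0, 0, 0, 0],
    [0, -0.1, -0.5, 0, 0, 0, 0],
    [0, -0.3, -0.5, 0, 0, 0, 0],
    [0, -0.3, -0.5, 0, 0, 0, 0],
    [0, -0.3, -0.5, 0, 0, 0, 0],
    [0, -0.2, -0.6, 0, 0, 0, 0],
    [0, -0.2, -0.6, 0, 0, 0, 0]
  ]
}}

```text
clock: 9.65
position: [476.3, -116.0, 9.7]
ee_rot: [0.999, -0.043, 0.0, 0.0]
contact_force: [1.6, -2.6, -0.4]
gripper_width: 0.1
```

```bash
python3 -c "from h import *;st()"
```

```text
t 9.65 fix [ -65.7 -155.4    9.7] yaw -4.96 tilt [ 0. -0. -1.] F [ 1.6 -2.6 -0.4] w 0.1
```

>>> {"fn": "servo_tool", "kwargs": {
  "rows": [
    [0, -0.1, -0.65, 0, 0, 0, 0],
    [0, 0, -0.65, 0, 0, 0, 0],
    [0, 0.05, -0.55, 0, 0, 0, 0],
    [0, 0.05, -0.55, 0, 0, 0, 0],
    [0, 0.1, -0.6, 0, 0, 0, 0],
    [0, 0.1, -0.6, 0, 0, 0, 0],
    [0, 0.25, -0.55, 0, 0, 0, 0],
    [0, 0.25, -0.55, 0, 0, 0, 0],
    [0, 0.35, -0.5, 0, 0, 0, 0],
    [0, 0.35, -0.5, 0, 0, 0, 0],
    [0, 0.5, -0.45, 0, 0, 0, 0],
    [0, 0.5, -0.45, 0, 0, 0, 0]
  ]
}}

```text
clock: 10.85
position: [505.8, -52.4, 9.4]
ee_rot: [0.999, -0.043, -0.001, 0.0]
contact_force: [-0.9, -2.1, -0.6]
gripper_width: -0.0
```

```bash
python3 -c "from h import *;st()"
```

```text
t 10.85 fix [-41.7 -89.5   9.4] yaw -4.96 tilt [-0.001 -0.    -1.   ] F [-0.9 -2.1 -0.6] w -0.0
```

>>> {"fn": "servo_tool", "kwargs": {
  "rows": [
    [0, 0.55, -0.35, 0, 0, 0, 0],
    [0, 0.55, -0.35, 0, 0, 0, 0],
    [0, 0.5, -0.2, 0, 0, 0, 0],
    [0, 0.5, -0.2, 0, 0, 0, 0],
    [0, 0.15, 0, 0, 0, 0, 0],
    [0, 0, 0, 0, 0, 0, 0],
    [0, -1, 0, 0, 0, 0, 0],
    [0, -2, 0, 0, 0, 0, 0],
    [0, 0, 0, -4, 0, 0, 0],
    [0, 0, 0, -4, 0, 0, 0],
    [0, 0, 0, -4, 0, 0, 0],
    [0, 0, 0, -4, 0, 0, 0]
  ]
}}

```text
clock: 12.05
position: [499.4, -40.8, 172.0]
ee_rot: [0.999, -0.043, 0.002, -0.0]
contact_force: [0.1, 1.3, -0.1]
gripper_width: -0.0
```

>>> {"fn": "servo_tool", "kwargs": {
  "rows": [
    [0, -3, 4, 0, 0, 0, 0],
    [0, -3, 4, 0, 0, 0, 0],
    [0, -3, 4, 0, 0, 0, 0],
    [0, 0, 4, 0, 0, 0, 0],
    [0, 0, 4, 0, 0, 0, 0],
    [0, 0, 4, 0, 0, 0, 0],
    [0, 0, 0, 0, 0, 0, 0],
    [0, 0, 0, 0, 0, 0, 0]
  ]
}}

```text
clock: 12.85
position: [388.8, -272.9, 169.7]
ee_rot: [0.999, -0.044, 0.001, 0.0]
contact_force: [0.1, -0.5, -0.3]
gripper_width: 0.3
```

```bash
python3 - <<'E'
from h import *
st()
snap('scene','s6');snap('side','d6')
a=cv2.imread('pics/s6.png')[155:265,195:355];cv2.imwrite('pics/m6.png',cv2.resize(a,None,fx=5,fy=5,interpolation=cv2.INTER_CUBIC))
a=cv2.imread('pics/d6.png')[185:300,165:325];cv2.imwrite('pics/m7.png',cv2.resize(a,None,fx=5,fy=5,interpolation=cv2.INTER_CUBIC))
E
```

```text
t 12.85 fix [-139.5 -319.2  169.7] yaw -5.08 tilt [ 0.001 -0.    -1.   ] F [ 0.1 -0.5 -0.3] w 0.3
```

View pics/m6.png

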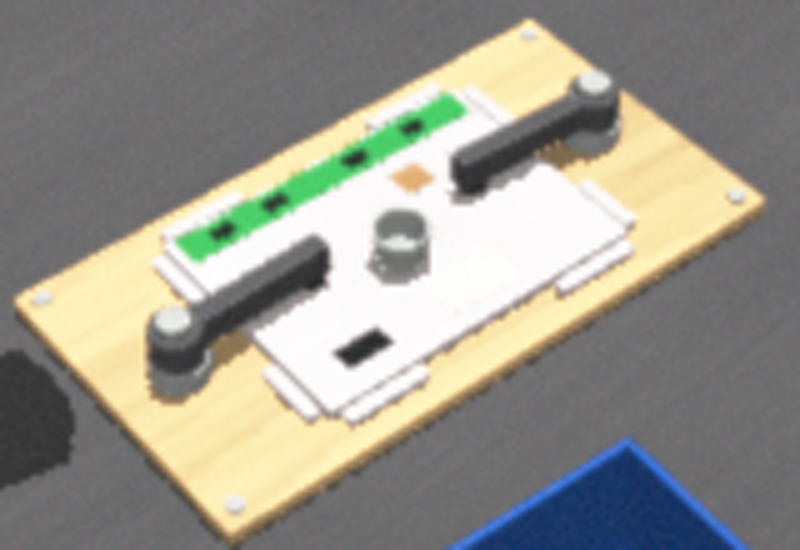

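View pics/m7.png

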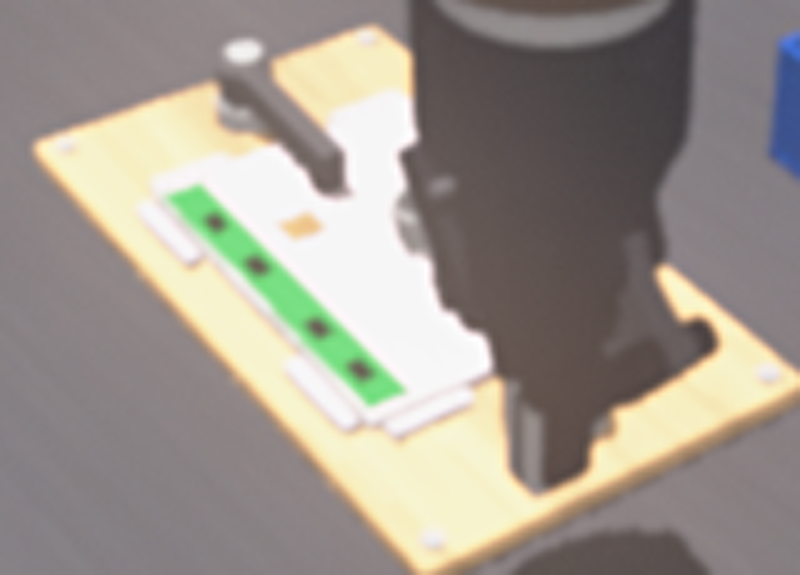

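```bash
python3 - <<'E'
from h import *
g=lambda u,v,z:fx(px2w('s6',195+(u+.5)/5-.5,155+(v+.5)/5-.5,z)).round(1)
for k,a in dict(bA=(172,322,53),eA=(317,244,46),bB=(593,83,53),eB=(460,157,46)).items(): print(k,g(*a))
for fxv in(-15,0,15):
  for s in(1,-1): print(fxv,s*45,((w2px('s6',f2w(fxv,s*45,46))-[195,155]+.5)*5).round(0))
h=lambda u,v,z:fx(px2w('d6',165+(u+.5)/5-.5,185+(v+.5)/5-.5,z)).round(1)
print(h(244,50,53),h(330,158,46))
st()
E
```

```text
bA [   2.5 -140.3   53. ]
eA [ -1.1 -48.4  46. ]
bB [  1.4 139.6  53. ]
eB [-4.9 50.2 46. ]
-15 45 [441. 152.]
-15 -45 [307. 227.]
0 45 [459. 167.]
0 -45 [324. 243.]
15 45 [476. 182.]
15 -45 [341. 259.]
[ -0.5 139.9  53. ] [-8.5 43.6 46. ]
t 12.95 fix [-139.3 -318.   169.8] yaw -4.91 tilt [ 0.001 -0.    -1.   ] F [-0.6 -0.2 -0.1] w 0.1
```

```bash
python3 -c "from h import *;print(job_done())"
```

```text
the job is handed in; nothing more can be done
None
```

Both swing arms are pushed round over the panel and point at each other. The job is handed in with the hand raised and clear, at about 13 s of the 58 s allowed.

- **Arms:** In the last scene picture, arm A's free end is about 1–4 mm off the fixture's y axis. Arm B's is about 5–8 mm off, about 3–5° past square; the side picture also shows about 8 mm. Both are inside the 15 mm limit. I did not push B back to take out the rest. The robot's last picture from the side hid arm A, so its position comes from the scene camera alone.
- **Forces:** The force readings at the end of each push were about 3 N or less. They are end-of-move values, so peaks within a move were not recorded.
- **Other objects:** The panel and cup look unmoved in the scene picture, judged by eye. The final crops showed only part of the bin and neither tool. I kept the hand well away from both tools.
- **A disagreement:** The fingertip was about 33 mm higher than the reported TCP and stated tool geometry imply. Both cameras showed this. A slow descent over bare bench met no contact where the stated tip would have been about 2 mm below the surface. I set the pushing height from the pictures.

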